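# Lay out a plummer-block kit at the parts counter

### The arm

A 6-joint arm with a two-finger parallel gripper is mounted at the origin on the work surface. World frame = base frame: x ahead of the robot, y to its left, z up, the work surface at z = 0. Lengths are in mm, angles in rad, forces in N, time in s.
With the tool pointing down it reaches from about 350 to 725 mm from the base axis. Payload 4.3 kg.
Tool frame: the origin (TCP) lies between the finger pads; the fingertips stand 22 mm ahead of it and the grasp point (between the pads) lies 3 mm ahead of it; z points along the fingers, y is the line along which they close (so a half turn about z gives the same grasp; the last joint's range is limited). The gripper opens to 85 mm and grips with 20 to 120 N. Pads are 22 mm wide; open, the fingers measure 114 mm over their backs; the gripper's body (76 mm by 85 mm) begins 54 mm behind the grasp point. The pads swing forward as they close: fully open they stand 13 mm farther back than shut.
Start: joints at [1.087, 0.377, 0.081, 1.274, 0, 1.46], TCP at [209.974, 535.33, 222.429] pointing down, gripper open.
Joint ranges: [-2.72, 2.72], [-0.84, 1.66], [-1.02, 1.22], [-1.77, 2.12], [-1.37, 1.28], [-3.14, 3.14]. Speed limits (rad/s): [2.57, 2.57, 3.14, 3.14, 3.14, 3.14].

### API

Orientations are given as a rotation vector (axis times angle).
In Python, from rig import r, optics gives the robot as it stands.
- The arm moves only by the shell command python3 -m crank 'ROWS' [OPENING]. ROWS is JSON, a list of rows, each a list of 2 entries, a list of its own where there are three numbers: the shift along the tool's x, y, z in units of 0.02 m (1.0 is 0.02 m), then the turn, a rotation vector about the tool's x, y, z in units of 60 degrees (1.0 is 60 degrees). A call has 1 to 20 rows; each row shifts and turns the commanded pose from where the row before left it, along the tool's axes as they then stand; what a row does not reach is not made up. A row lasts 1/12 s, in which the tool goes at most 41.7 mm and 7.16 degrees, less where a joint would pass 70% of its speed; a pose out of reach is approached as far as the arm can. A call with a number of a shift or a turn outside -1 to 1 is refused whole. A call with a gripper value outside its range is refused whole. OPENING is the finger opening in mm, from 0 to 85.4, set as the call begins (- or left out, the last holds). The fingers move at their own pace and stop on an object; the grip force is fixed at half the most. Time passes only in rows, so rows that do not move let the fingers close. It gives the time, the measured TCP pose, the force, the opening and the grip force at its end, in the units of the state.
- r.sense(): the state, without advancing time (a new reading comes with each control period).
- optics.capture(name): name is "scene" or "side" or "wrist"; returns a dict with "pixels" (480x640x3 uint8, red, green, blue), "fx", "fy", "cx", "cy" (pixels), "position" and "orientation" of the camera in the world. Camera axes: x right, y down, z forward; pixel columns grow to the right and rows downward; lengths in mm; the calibration is good to about 2 mm. A picture is of the moment at which its call begins. There is no depth.
- r.finish_job(): hands the job in; it is judged then, once.
The state is a dict: "t": time; "joints": joint angles; "dq": joint speeds; "tau": joint torques, N m; "tcp_pos": TCP position; "tcp_rot": TCP orientation; "ft_force": force on the tool from outside, world axes, zero at the start; "wrist_torque": the same for the moment, N m; "finger_gap": finger opening in mm; "grip_force": force on a finger pad.
Only numpy, scipy, OpenCV 4.12 (cv2) and the standard library are available. Lean on these libraries where they do the work, as an engineer would, in place of code of your own. Each camera call takes 0.05 s, during which the arm holds its last target. There are 200 camera calls.

### The job

Lay out the parts of the bearing housing from the tray onto the bench for checking, round the housing base that already stands there and squared up with it, with about 25 mm of clear bench between neighbours. Seen from the robot, the cap goes straight to the left of the base, joint face down with its bore running the same way; the adapter sleeve stands on its nut straight behind the base, in line with the bore, and the large bearing lies flat between base and sleeve with the locating ring lying flat and centred on top of it. Do not shift the base, leave the small bearing and the pulley in the tray, and disturb nothing else on the bench.

Things in the scene. Friction and masses are not known exactly. Their poses are not given: they have to be found in the camera images.
- base: Lower half of a split bearing housing, blue-grey casting, loose on the bench, 0.95 kg. Foot 48 mm (x) by 160 (y), 14 high, dark slot near each end; housing in its middle 56 (x) by 92 (y), 40 high, with an open half-round bore along x. Origin: centre of underside. +x: along the bore, away from the robot (behind), within 0.3 rad of straight ahead; +y: along the foot, to the robot's left.
- tray: Shallow dark blue plastic tray fixed to the bench, on the other side from the base (left or right), 245 mm (x) by 330 (y), walls 4 thick and 20 high, floor 4 thick. Holds the four parts, the small bearing and the pulley in two rows of three, in any order: rows 110 mm apart along its x, places 105 mm apart along its y. Origin: centre of underside.
- cap: Upper half of the housing (the cap), same blue-grey casting: an arch 56 mm wide along its bore (x axis, flat parallel end faces to grip), 92 mm over its two bolt lugs (y axis), 36 mm high plus a 4 mm brass plug on the crown; bolt heads on the lugs; 0.45 kg. Starts joint face down in the tray. Origin: centre of its joint face (underside).
- bearing: The large bearing, steel ball bearing lying flat: 52 mm outside, 25 mm bore, 18 mm high, 0.14 kg. Origin: centre of its underside, z up.
- ring: Locating ring: plain flat thin-walled steel ring, 52 mm outside, 43 mm inside, 8 mm thick, lying flat, 0.03 kg. Origin: centre of its underside, z up.
- sleeve: Adapter sleeve with lock nut, standing on the nut: dark nut 38 mm across and 9 mm high, above it a steel tube 25 mm across up to 36 mm height, 0.09 kg. Origin: centre of its underside, z up.
- small_bearing: A smaller steel ball bearing of another order, 37 mm outside, 15 mm bore, 12 mm high, in the tray; stays there. Origin: centre of its underside.
- pulley: Small aluminium V-belt pulley of another order, rim 60 mm across and 18 mm high with a 26 mm hub standing up to 30 mm, in the tray; stays there. Origin: centre of its underside.
- mug: White mug, 80 mm across, 92 mm high, standing towards the back of the bench; leave alone. Origin: centre of its underside.
- scanner: Hand-held barcode scanner, black and grey, about 170 mm long and 60 mm high, lying towards the right side of the bench; leave alone. Origin: on its underside, under the middle of its length.
Mind the look-alikes: they are no part of the job. What is shaped like the sleeve but blue or red is not meant.

How it is judged:
By the outcome, as a careful person would: the job done as asked, in the order asked, and still so for the second after the job is handed in, with the robot touching nothing.
It also fails if it takes over 106 s, if anything falls off the work surface, if the arm or the gripper's body presses on something with over 40 N, if the wrist force passes 120 N, or if a joint passes its speed limit or range.

## Working session

There is one attempt and no reset: what is moved stays moved. The work goes in short steps, Python scripts to look and compute and a shell command to move; the robot and the scene stay as the last step left them, time stands still between calls to the robot, and variables do not carry over. Pictures are saved under pics/ and viewed, at most 14 in all, crops included, and the job is handed in when it is done.

```bash
ls; mkdir -p pics
cat > h.py <<'E'
import numpy as np, cv2
from scipy.spatial.transform import Rotation as R
from rig import r, optics
def cap(n,f=None):
    c=optics.capture(n)
    if f: cv2.imwrite('pics/'+f,c['pixels'][:,:,::-1])
    return c
def rot(c):
    o=np.array(c['orientation'],float)
    return R.from_rotvec(o).as_matrix() if o.shape==(3,) else (o if o.shape==(3,3) else None)
def ray(c,u,v,z):
    d=rot(c)@np.array([(u-c['cx'])/c['fx'],(v-c['cy'])/c['fy'],1]); p=np.array(c['position'])
    return p+d*(z-p[2])/d[2]
def proj(c,P):
    q=rot(c).T@(np.array(P,float)-c['position']); return [c['fx']*q[0]/q[2]+c['cx'],c['fy']*q[1]/q[2]+c['cy']]
E
python3 - <<'E'
from h import *
for n in ['scene','side','wrist']:
    c=cap(n,n+'0.png'); print(n,{k:np.round(c[k],3) for k in c if k!='pixels'})
print(r.sense())
E
```

```text
pics
scene {'fx': np.float64(545.999), 'fy': np.float64(545.999), 'cx': np.float64(327.102), 'cy': np.float64(232.247), 'position': array([1129.577, -261.033, 1067.5  ]), 'orientation': array([-2.108, -1.603,  0.475])}
side {'fx': np.float64(548.343), 'fy': np.float64(548.343), 'cx': np.float64(329.693), 'cy': np.float64(239.835), 'position': array([ 165.944, -779.187,  928.282]), 'orientation': array([-2.386,  0.583, -0.214])}
wrist {'fx': np.float64(369.622), 'fy': np.float64(369.622), 'cx': np.float64(325.026), 'cy': np.float64(241.549), 'position': array([144.287, 559.572, 372.888]), 'orientation': array([2.397, 1.635, 0.226])}
{'t': 0.15, 'joints': array([1.08668902e+00, 3.77907080e-01, 7.99506861e-02, 1.27441127e+00,
       1.88123222e-05, 1.46049910e+00]), 'dq': array([-0.00123387, -0.00277023,  0.00433184, -0.00108593, -0.00044444,
       -0.00092819]), 'tau': array([ 1.05835541e-03, -4.64036357e+01,  2.70169222e+01,  1.39201060e-02,
       -1.31684474e-04,  1.14378412e-05]), 'tcp_pos': array([209.71756771, 534.84150902, 221.6757145 ]), 'tcp_rot': array([-5.83677771e-01, -3.08640812e+00,  2.35102871e-03]), 'ft_force': array([ 0.07322066, -0.05957926, -0.33162173]), 'wrist_torque': array([-0.03485466,  0.00257805,  0.00694139]), 'grip_force': 0.0, 'finger_gap': 85.23614920068327}
```

View pics/scene0.png

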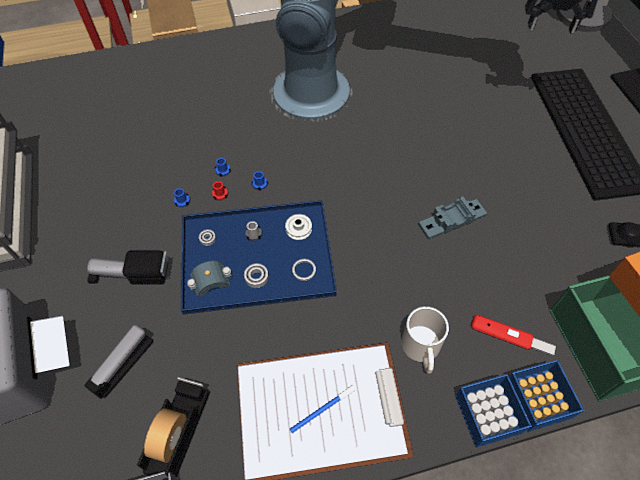

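View pics/side0.png

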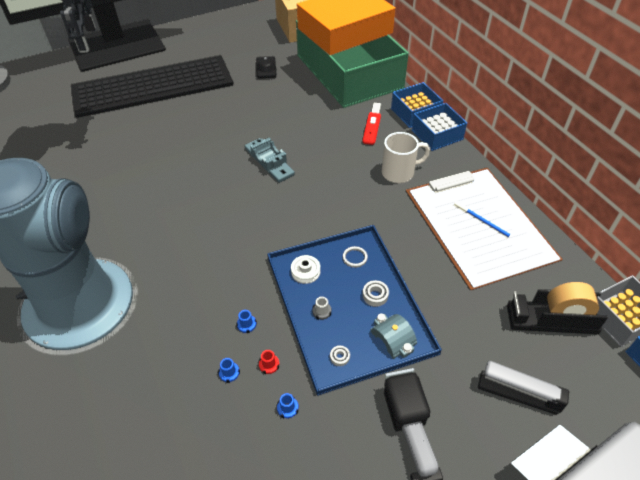

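View pics/wrist0.png

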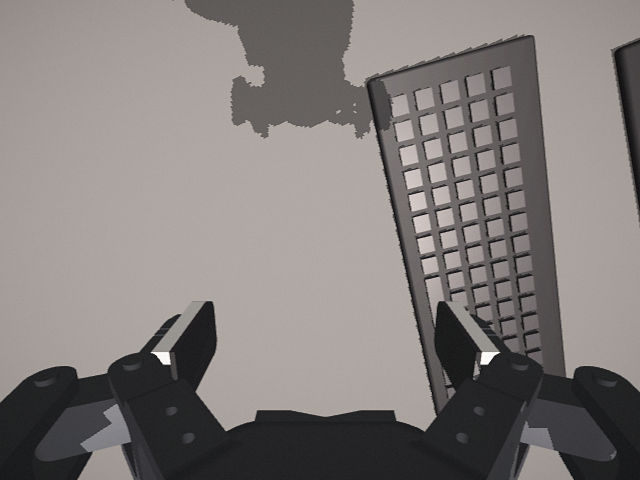

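The scene view shows the base at about (452,216). The tray (181–336, 203–312) holds the small bearing (207,237), sleeve (253,230), pulley (298,226), cap (209,275), bearing (256,275) and ring (304,270). Next I turn these into coarse positions and look closer.

Run:
```python
from h import *
c=cap('scene'); s=cap('side')
for n,a,b,z in [('base',(452,216),(269,158),15),('small',(207,237),(340,355),16),('sleeve',(253,227),(322,303),38),('pulley',(298,226),(306,268),22),('cap plug',(207,272),(395,327),44),('bearing',(256,274),(375,292),22),('ring',(304,269),(355,257),12),('mug',(426,325),(400,150),50)]:
    print(n,np.round(ray(c,*a,z)[:2]),np.round(ray(s,*b,z)[:2]))
for n,u,v in [('scanner',126,265),('kbd corner',597,197),('kbd',535,75),('knife',475,320),('clip',390,345),('redsl',219,188),('blue',259,180)]: print(n,np.round(ray(c,u,v,0)[:2]))
a=cv2.resize(c['pixels'][190:320,170:500],None,fx=2.4,fy=2.4,interpolation=cv2.INTER_CUBIC)
cv2.imwrite('pics/sc1.png',a[:,:,::-1])
rr=rot(c); T=R.from_rotvec(r.sense()['tcp_rot']).as_matrix(); print(np.round(T,3)); w=cap('wrist'); print(np.round(T.T@(np.array(w['position'])-r.sense()['tcp_pos']),1)); print(np.round(T.T@rot(w),3))
```

```text
base [510. 210.] [509. 203.]
small [ 415. -351.] [ 409. -357.]
sleeve [ 431. -245.] [ 425. -253.]
pulley [ 446. -144.] [ 439. -152.]
cap plug [ 522. -362.] [ 519. -366.]
bearing [ 542. -262.] [ 535. -269.]
ring [ 553. -158.] [ 547. -166.]
mug [763.  42.] [789.  46.]
scanner [ 430. -538.]
kbd corner [544. 576.]
kbd [111. 632.]
knife [762. 161.]
clip [766. -30.]
redsl [ 271. -302.]
blue [ 272. -202.]
[[-0.931  0.365 -0.   ]
 [ 0.365  0.931 -0.001]
 [ 0.    -0.001 -1.   ]]
[  70.    -1.2 -151.2]
[[-0.    -0.962 -0.275]
 [ 1.    -0.    -0.   ]
 [ 0.    -0.275  0.962]]
```

View pics/sc1.png

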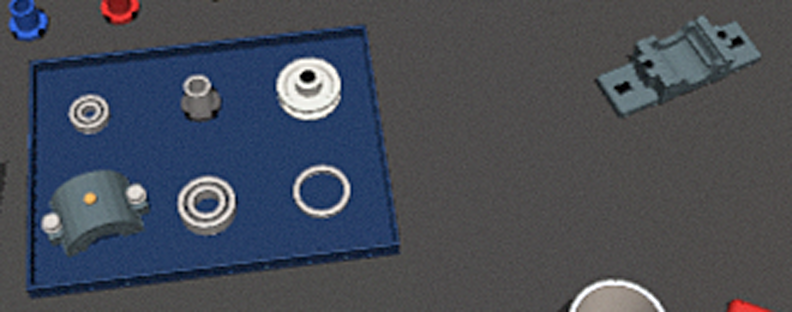

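The two views agree within about 8 mm. Next I bring the wrist camera over the base for precision, squaring the tool to the world axes.

```bash
python3 -m crank '[[[0,0,0],[0,0,-0.09]],[[0,0,0],[0,0,-0.09]],[[0,0,0],[0,0,-0.09]],[[0,0,0],[0,0,-0.087]],[[-0.9,-1,0],[0,0,0]],[[-0.9,-1,0],[0,0,0]],[[-0.9,-1,0],[0,0,0]],[[-0.9,-1,0],[0,0,0]],[[-0.9,-1,0],[0,0,0]],[[-0.9,-1,0],[0,0,0]],[[-0.9,-1,0],[0,0,0]],[[-0.9,-1,0],[0,0,0]],[[-0.9,-1,0],[0,0,0]],[[-0.9,-1,0],[0,0,0]],[[-0.9,-1,0],[0,0,0]],[[-0.9,-1,0],[0,0,0]],[[-0.9,-1,0],[0,0,0]],[[-0.9,-1,0],[0,0,0]],[[-0.9,-1,0],[0,0,0]],[[-0.9,-1,0],[0,0,0]]]'
python3 - <<'E'
from h import *
c=cap('wrist','w1.png'); np.savez('w1.npz',**c)
s=r.sense(); T=R.from_rotvec(s['tcp_rot']).as_matrix(); print(s['t'],s['tcp_pos'],np.round(T,3),s['joints'])
E
```

```text
t: 1.97
tcp_pos: [498.7, 214.2, 222.4]
tcp_rot: [0.0, 3.142, 0.0]
ft_force: [0.3, 0.7, 0.7]
finger_gap: 85.2
grip_force: 0.0
2.0167 [502.15966803 210.72770614 222.22444634] [[-1.     0.004  0.003]
 [ 0.004  1.    -0.003]
 [-0.003 -0.003 -1.   ]] [ 0.28305006  0.31319351 -0.01151323  1.24410089 -0.00376577  0.28729622]
```

View pics/w1.png

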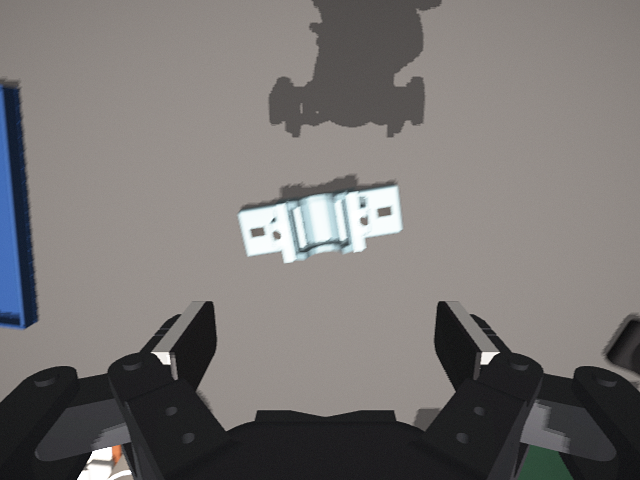

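The wrist view shows the base centred at about (320,219), with slots at about (257,231) and (384,211), turned a few degrees. I fit the foot's silhouette and slots in a fresh, settled capture.

```bash
cat > fitbase.py <<'E'
from h import *
from scipy.optimize import minimize
def box(c,x,y,th,X,Y,z0,z1):
    a=np.array([[sx*X/2,sy*Y/2] for sx in(-1,1) for sy in(-1,1)])
    a=a@np.array([[np.cos(th),np.sin(th)],[-np.sin(th),np.cos(th)]])+[x,y]
    return cv2.convexHull(np.array([proj(c,[*p,z]) for p in a for z in(z0,z1)],np.float32))[:,0]
c=cap('wrist')
im=c['pixels'].astype(float); g=im.min(2)
sub=im[170:275,225:420]
hsv=cv2.cvtColor(c['pixels'],cv2.COLOR_RGB2HSV)
m=((im[:,:,2]-im[:,:,0])>6).astype(np.uint8); m[:165]=0;m[280:]=0;m[:,:225]=0;m[:,420:]=0
m=cv2.morphologyEx(m,cv2.MORPH_CLOSE,np.ones((15,15)))
W=np.ones(m.shape); W[:,270:372]=0
def cost(p):
    k=np.zeros(m.shape,np.uint8)
    for X,Y,h in((48,160,14),(56,92,40)):
        cv2.fillConvexPoly(k,np.round(box(c,p[0],p[1],p[2]/100,X,Y,0,h)*16).astype(np.int32),255,cv2.LINE_AA,4)
    return (W*abs(k/255.-m)).sum()
b=min((minimize(cost,[505+i,206+j,10+t],method='Nelder-Mead',options=dict(initial_simplex=[[505+i,206+j,10+t],[511+i,206+j,10+t],[505+i,211+j,10+t],[505+i,206+j,16+t]])) for i in(0,5) for j in(-4,4) for t in(0,5)),key=lambda o:o.fun)
print(b.x,b.fun,W[m>0].sum())
# slots: dark pixels inside the foot mask
d=((g<120)&(m>0)).astype(np.uint8)
n,l,s,ce=cv2.connectedComponentsWithStats(d)
for i in range(1,n):
    if s[i,4]>20: print(s[i],ce[i],ray(c,*ce[i],14)[:2])
cv2.imwrite('pics/m.png',np.hstack([m[160:285,220:425]*255,g[160:285,220:425].astype(np.uint8)]))
E
python3 fitbase.py
```

```text
[509.07478501 209.47971088  17.22144904] 581.2470588235294 2507.0
[246 178 156  28 450] [325.08222222 190.29777778] [483.24380641 209.18166935]
[296 194  61  59 532] [326.65977444 230.18045113] [523.28457193 210.58850164]
[366 197   7   5  28] [368.71428571 199.17857143] [492.1127254  251.86398647]
[383 200  16  12 141] [390.55319149 205.5248227 ] [498.48461534 273.51420205]
[366 210   9  10  72] [370.27777778 214.70833333] [507.62167321 253.85181417]
[256 221  16  11 130] [263.15384615 226.4       ] [519.15864746 147.04929477]
[279 225   9   9  64] [282.734375 229.125   ] [522.03839141 166.5508561 ]
```

```bash
sed -i 's/^m=((im.*astype(np.uint8);/m=(((im[:,:,2]-im[:,:,0])>6)\&(g>150)).astype(np.uint8);/; s/m=cv2.morphologyEx.*/m=cv2.morphologyEx(cv2.morphologyEx(m,cv2.MORPH_OPEN,np.ones((3,3))),cv2.MORPH_CLOSE,np.ones((19,19)))/' fitbase.py
cat >> fitbase.py <<'E'
k=c['pixels'][150:290,215:430].copy(); k=cv2.resize(k,None,fx=3.6,fy=3.6)
for X,Y,h in((48,160,14),(56,92,40)):
    cv2.polylines(k,[np.round((box(c,b.x[0],b.x[1],b.x[2]/100,X,Y,0,h)+.5-[215,150])*3.6).astype(np.int32)],True,(255,0,0))
cs,_=cv2.findContours(m,cv2.RETR_EXTERNAL,cv2.CHAIN_APPROX_NONE)
for q in cs: cv2.polylines(k,[np.round((q+.5-[215,150])*3.6).astype(np.int32)],True,(0,160,0))
cv2.imwrite('pics/fit.png',k[:,:,::-1])
E
python3 fitbase.py
```

```text
[470.09889587 222.20038638 172.39578957] 201.21176470588236 234.0
[310 196  45  55 338] [337.47633136 232.91715976] [524.0699674  223.84142338]
[300 198   5   5  22] [302.09090909 199.77272727] [490.35105621 189.01557484]
[363 199   8   5  28] [365.96428571 201.14285714] [491.98837754 251.63283417]
[293 205   5   7  26] [295.07692308 208.        ] [498.49405411 181.91973914]
[364 212   9  10  68] [367.85294118 216.60294118] [507.47278262 253.9053594 ]
```

View pics/fit.png

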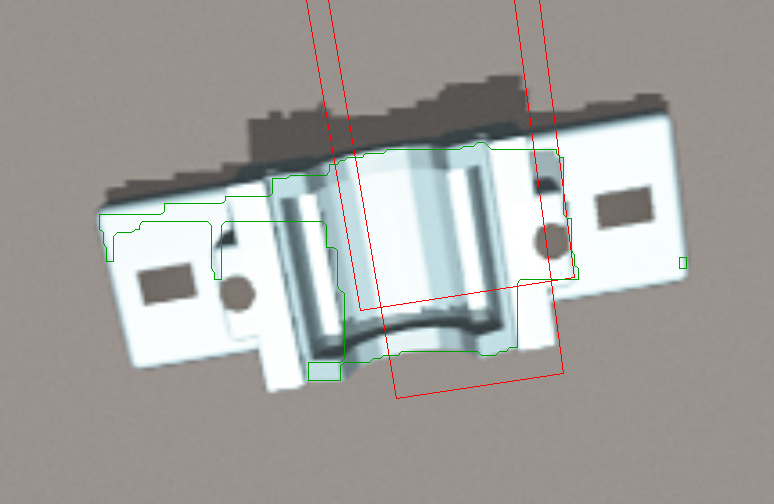

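The view shows a clear base: foot-top corners in the crop at (105,208), (133,367), (668,114), (686,276), with slots at (166,284) and (624,207). The automatic mask failed on the saturated white, so I use a bright-face mask with the corners instead.

Run:
```python
from h import *
from scipy.optimize import least_squares
c=cap('wrist'); f=lambda u,v:(u/3.6+215-.5,v/3.6+150-.5)
P=np.array([ray(c,*f(*p),14)[:2] for p in [(105,208),(133,367),(668,114),(686,276),(166,284),(624,207)]])
print(P.round(1))
M=np.array([[-24,-80],[24,-80],[-24,80],[24,80]])
rt=lambda M,t:M@np.array([[np.cos(t),np.sin(t)],[-np.sin(t),np.cos(t)]])
o=least_squares(lambda p:(rt(M,p[2])+p[:2]-P[:4]).ravel(),[510,206,.16]); print(o.x,o.fun.round(1))
d=P[5]-P[4]; print('slots',P[4:].mean(0),np.hypot(*d),np.arctan2(-d[0],d[1]))
g=c['pixels'].min(2); m=(g>185).astype(np.uint8); m[:165]=0;m[280:]=0;m[:,:225]=0;m[:,420:]=0
# end edges and near/far edges of the two foot flanges by line fits
pts=lambda l:np.array([ray(c,u,v,14)[:2] for u,v in l])
def edge(rows=None,cols=None,first=True):
    o=[]
    for v in rows or []:
        k=np.flatnonzero(m[v,225:420]); o.append((225+(k[0]-.5 if first else k[-1]+.5),v))
    for u in cols or []:
        k=np.flatnonzero(m[165:280,u]); o.append((u,165+(k[0]-.5 if first else k[-1]+.5)))
    return pts(o)
for n,e in dict(L=edge(rows=range(215,246)),R=edge(rows=range(188,222),first=False),farL=edge(cols=range(256,284),first=False),farR=edge(cols=range(372,402),first=False),nearL=edge(cols=range(248,274)),nearR=edge(cols=range(372,396))).items():
    vx,vy,x,y=cv2.fitLine(e.astype(np.float32),cv2.DIST_HUBER,0,.01,.01).ravel(); th=np.arctan2(vy,vx) if n in 'LR' else np.arctan2(-vx,vy)
    th=(th+np.pi/2)%np.pi-np.pi/2
    ex=np.array([np.cos(.162),np.sin(.162)]); ey=np.array([-ex[1],ex[0]])
    print(n,round(th,4),'local from slotmid',np.round((np.array([x,y])-o.__class__ and 0) if 0 else [np.dot([x,y]-P[4:].mean(0),ex),np.dot([x,y]-P[4:].mean(0),ey)],1))
```

```text
[[495.9 132.9]
 [541.6 137.9]
 [470.9 285.6]
 [515.6 293. ]
 [517.4 148.5]
 [496.1 274.9]]
[5.05998271e+02 2.12327495e+02 1.62094534e-01] [-0.7 -3.3  1.  -0.6 -1.5  1.8  1.2  2.2]
slots [506.77216707 211.68236776] 128.23120495320134 0.16681503164811012
L 0.1603 local from slotmid [  0.9 -80.3]
R 0.1679 local from slotmid [ 2.3 76.8]
farL 0.1622 local from slotmid [ 24.5 -61.3]
farR 0.1601 local from slotmid [24.2 57.2]
nearL 0.1591 local from slotmid [-20.8 -58.1]
nearR 0.1777 local from slotmid [-21.1  62.4]
```

```bash
python3 -m crank '[[[0.1,-1,0],[0,0,0]],[[0.1,-1,0],[0,0,0]],[[0.1,-1,0],[0,0,0]],[[0.1,-1,0],[0,0,0]],[[0.1,-1,0],[0,0,0]],[[0.1,-1,0],[0,0,0]],[[0.1,-1,0],[0,0,0]],[[0.1,-1,0],[0,0,0]],[[0.1,-1,0],[0,0,0]],[[0.1,-1,0],[0,0,0]],[[0.1,-1,0],[0,0,0]],[[0.1,-1,0],[0,0,0]],[[0.1,-1,0],[0,0,0]],[[0.1,-1,0],[0,0,0]],[[0.1,-1,0],[0,0,0]],[[0.1,-1,0],[0,0,0]],[[0.1,-1,0],[0,0,0]],[[0.1,-1,0],[0,0,0]],[[0.1,-1,0],[0,0,0]],[[0.1,-1,0],[0,0,0]]]' | head -2
python3 -m crank '[[[0,-1,0],[0,0,0]],[[0,-1,0],[0,0,0]],[[0,-1,0],[0,0,0]],[[0,-0.5,0],[0,0,0]],[[0,0,0],[0,0,0]],[[0,0,0],[0,0,0]]]' | head -2
python3 - <<'E'
from h import *
cap('wrist');c=cap('wrist','w2.png'); np.savez('w2.npz',**c)
s=r.sense(); print(s['t'],s['tcp_pos'],s['joints'],c['position'])
E
```

```text
t: 3.83
tcp_pos: [457.8, -184.2, 222.5]
t: 4.33
tcp_pos: [458.0, -253.7, 222.3]
4.4333 [ 458.00315767 -253.19107675  222.36465841] [-6.26660000e-01  2.72283164e-01 -6.72635299e-02  1.23197328e+00
  6.57585275e-04 -6.28122360e-01] [ 387.70403917 -254.4014228   373.65582218]
```

View pics/w2.png

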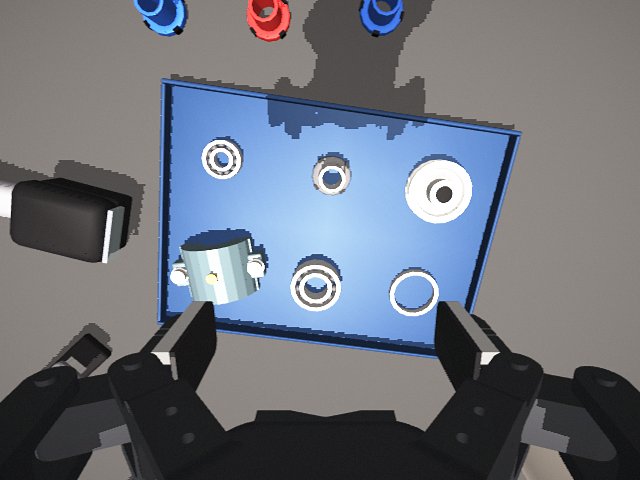

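The tray view shows the small bearing (222,158), sleeve (331,175), pulley (439,191), cap (220,268, plug 211,279, bolts 180,277 and 256,267), bearing (316,287) and ring (414,292). I refine each by segmentation.

Run:
```python
from h import *
c=dict(np.load('w2.npz')); im=c['pixels'].astype(int)
nb=((im[:,:,2]-im[:,:,0])<35)&(im.min(2)>90)
nb=nb.astype(np.uint8)
def ell(u,v,w,z,n):
    m=np.zeros_like(nb); m[v-w:v+w,u-w:u+w]=nb[v-w:v+w,u-w:u+w]
    m=cv2.morphologyEx(m,cv2.MORPH_CLOSE,np.ones((3,3)))
    cs,_=cv2.findContours(m,cv2.RETR_EXTERNAL,cv2.CHAIN_APPROX_NONE); q=max(cs,key=cv2.contourArea)
    P=np.array([ray(c,*p,z)[:2] for p in cv2.convexHull(q)[:,0]],np.float32)
    (x,y),rad=cv2.minEnclosingCircle(P); A=np.c_[2*P,np.ones(len(P))]; s=np.linalg.lstsq(A,(P**2).sum(1),rcond=None)[0]
    print(n,'circ',np.round(s[:2],1),'D',round(2*np.sqrt(s[2]+s[0]**2+s[1]**2),1),'enc',np.round((x,y),1),round(2*rad,1))
ell(316,287,32,22,'bearing'); ell(414,292,30,12,'ring'); ell(222,158,26,16,'small'); ell(331,173,26,40,'sleeve')
for n,u,v,z in [('plug',211,279,44),('boltL',179.5,276,30),('boltR',256.5,267,30)]: print(n,np.round(ray(c,u,v,z),1))
a=cv2.resize(c['pixels'][220:320,160:280],None,fx=3.3,fy=3.3,interpolation=cv2.INTER_CUBIC); b=cv2.resize(c['pixels'][140:240,280:400],None,fx=3.3,fy=3.3,interpolation=cv2.INTER_CUBIC)
cv2.imwrite('pics/cs.png',np.hstack([a,b])[:,:,::-1])
```

```text
bearing circ [ 534.9 -264. ] D 54.5 enc [ 534.7 -263.9] 57.0
ring circ [ 547.2 -160.5] D 53.2 enc [ 547.2 -160.5] 54.4
small circ [ 408.4 -351.9] D 37.7 enc [ 408.8 -351.7] 38.9
sleeve circ [ 421.9 -248.7] D 34.6 enc [ 422.1 -248.5] 35.9
plug [ 519. -363.   44.]
boltL [ 521.4 -398.6   30. ]
boltR [ 511.9 -321.7   30. ]
```

View pics/cs.png

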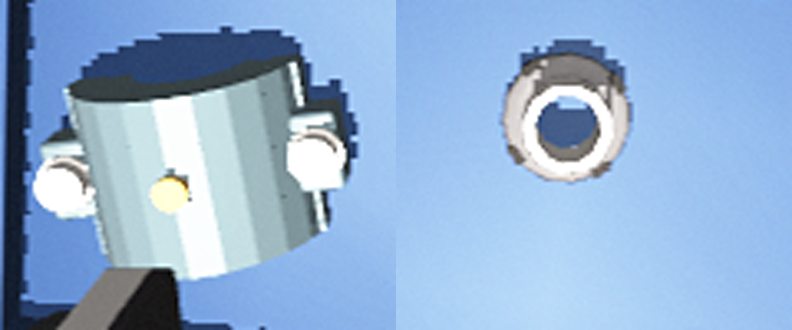

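The close-up shows the cap's plug at (211,279), bolts at (179.4,276.4) and (256,267.6), and the sleeve rim centre at (332.4,178.8). That puts the cap at about (518.5, -362.5) with yaw about 0.125. I move above it, with the fingers closing along its bore.

```bash
python3 -m crank '[[[-0.5,-0.91,0],[0,0,0]],[[-0.5,-0.91,0],[0,0,0]],[[-0.5,-0.91,0],[0,0,0]],[[-0.5,-0.91,0],[0,0,0]],[[-0.5,-0.91,0],[0,0,0]],[[-0.5,-0.91,0],[0,0,0]],[[0,0,0.5],[0,0,0.115]],[[0,0,0.5],[0,0,0.115]],[[0,0,0.5],[0,0,0.115]],[[0,0,0.5],[0,0,0.115]],[[0,0,0.5],[0,0,0.115]],[[0,0,0.5],[0,0,0.115]],[[0,0,0.5],[0,0,0.115]],[[0,0,0.5],[0,0,0.115]],[[0,0,0.5],[0,0,0.115]],[[0,0,0.5],[0,0,0.115]],[[0,0,0.5],[0,0,0.115]],[[0,0,0.5],[0,0,0.115]]]' 72
python3 - <<'E'
from h import *
c=cap('wrist');c=cap('wrist','w3.png'); np.savez('w3.npz',**c)
s=r.sense(); T=R.from_rotvec(s['tcp_rot']).as_matrix(); print(s['t'],s['tcp_pos'],np.round(T,3),s['joints'])
w=dict(np.load('w2.npz')); print(ray(w,332.4,178.8,40),ray(w,331.8,175.8,13))
E
```

```text
t: 5.93
tcp_pos: [518.4, -362.2, 102.1]
tcp_rot: [-2.082, -2.352, -0.001]
ft_force: [0.2, 0.2, 0.1]
finger_gap: 72.0
grip_force: 0.0
6.0333 [ 517.19626156 -361.44249162  100.61470131] [[-0.127  0.992 -0.003]
 [ 0.992  0.127  0.003]
 [ 0.003 -0.002 -1.   ]] [-7.10646367e-01  5.49646108e-01  3.38016771e-02  1.05903302e+00
  3.99166836e-04  7.32550715e-01]
[ 424.46843054 -247.58089056   40.        ] [ 424.57049022 -247.62663709   13.        ]
```

View pics/w3.png

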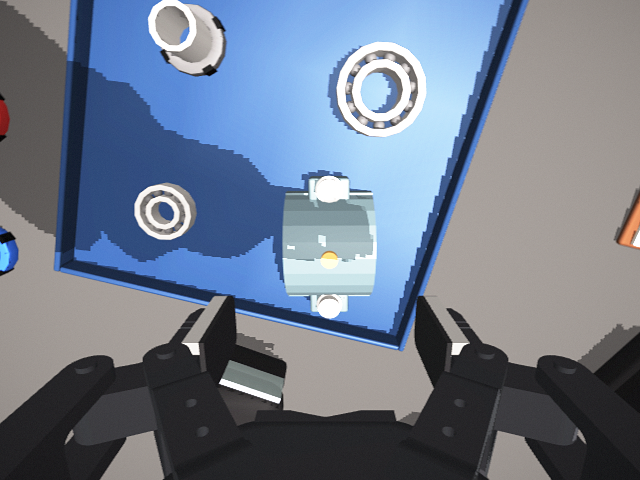

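The wrist view shows the cap squared to the tool: plug at (330,260), bolts at (330,189) and (329,306), the arch between columns 283 and 376. Check the centre and measure the fingertips.

Run:
```python
from h import *
c=dict(np.load('w3.npz')); print(c['position'])
p=ray(c,330,260,44); 
for q in [p,ray(c,329.5,260,40),ray(c,330,189,28),ray(c,329,306,28)]: print(q)
s=r.sense(); T=R.from_rotvec(s['tcp_rot']).as_matrix(); print(T.T@(p-s['tcp_pos']),s['tcp_pos'])
w=dict(np.load('w2.npz')); print(ray(w,211.2,278.8,44),ray(w,316,287,22))
```

```text
[ 508.8213409  -293.57056085  251.31629119]
[ 519.51198474 -362.72268484   44.        ]
[ 519.41907169 -364.09249608   40.        ]
[ 514.87124117 -323.22153073   28.        ]
[ 523.55580402 -399.92144874   28.        ]
[-1.75134294  2.27169501 56.60386977] [ 517.19626156 -361.44249162  100.61470131]
[ 518.81971948 -362.77715252   44.        ] [ 536.50136188 -263.32898562   22.        ]
```

```bash
python3 -m crank '[[[-0.07,0.08,0.8],[0,0,0]],[[0,0,0.8],[0,0,0]],[[0,0,0.8],[0,0,0]],[[0,0,0.5],[0,0,0]],[[0,0,0.3],[0,0,0]],[[0,0,0],[0,0,0]]]'
python3 -m crank '[[[0,0,0],[0,0,0]],[[0,0,0],[0,0,0]],[[0,0,0],[0,0,0]],[[0,0,0],[0,0,0]],[[0,0,0],[0,0,0]],[[0,0,0],[0,0,0]]]' 45
```

```text
t: 6.53
tcp_pos: [519.2, -364.0, 37.4]
tcp_rot: [-2.074, -2.357, -0.0]
ft_force: [-0.1, -0.3, 0.7]
finger_gap: 72.4
grip_force: 0.0
t: 7.03
tcp_pos: [520.0, -365.2, 38.8]
tcp_rot: [2.077, 2.356, 0.0]
ft_force: [0.6, 0.1, -0.3]
finger_gap: 45.1
grip_force: 0.0
```

The gap closed to 45 with no grip force, so something is off. Look.

Run:
```python
from h import *
c=cap('wrist'); s=cap('side')
a=c['pixels'][150:480,120:520]; b=cv2.resize(s['pixels'][270:410,300:470],(400,330))
cv2.imwrite('pics/w4.png',np.hstack([a,b])[:,:,::-1])
q=r.sense(); print(q['finger_gap'],q['grip_force'],q['tcp_pos'])
```

```text
44.58732665045367 0.0 [ 519.84883624 -365.10653298   38.54801864]
```

View pics/w4.png

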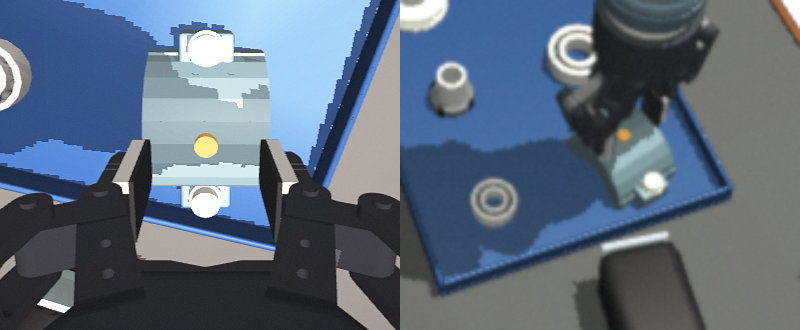

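The picture shows the closed pads (tips at about crop (150,140) and (260,140)) still above the cap. Geometrically the tips are about 12 mm behind the reported TCP here, roughly 30 mm short of what I assumed. Plug and fingers are well centred, so I reopen and go lower, guarded by force.

```bash
python3 -m crank '[[[0,0,0],[0,0,0]],[[0,0,0],[0,0,0]],[[0,0,0],[0,0,0]],[[0,0,0],[0,0,0]],[[0,0,0.4],[0,0,0]],[[0,0,0.4],[0,0,0]],[[0,0,0],[0,0,0]]]' 72
python3 - <<'E'
from h import *
for i in range(3):
    c=cap('wrist'); s=r.sense(); print(s['t'],s['tcp_pos'],s['joints'],c['position'],s['ft_force'])
E
```

```text
t: 7.72
tcp_pos: [518.5, -363.9, 19.9]
tcp_rot: [-2.075, -2.354, -0.0]
ft_force: [-0.4, 0.7, 0.0]
finger_gap: 71.7
grip_force: 0.0
7.7667 [ 518.59511296 -363.97935534   20.54953152] [-7.12101671e-01  6.19483874e-01 -6.68381496e-02  8.87867896e-01
  1.08836287e-04  7.32999195e-01] [ 509.43534166 -296.08551089  171.46064267] [ 0.14895287 -0.2200772  -0.2516609 ]
7.8167 [ 519.00151998 -364.32584227   21.22238554] [-7.12101015e-01  6.18928537e-01 -6.58958686e-02  8.88316547e-01
  1.17772529e-04  7.32984379e-01] [ 509.52281616 -296.14854366  172.06545857] [ 0.3290807  -0.23928273  0.62338382]
7.8667 [ 519.4131303  -364.69802547   21.80267815] [-7.12114478e-01  6.18404150e-01 -6.51682507e-02  8.88402248e-01
  1.04378344e-04  7.32970646e-01] [ 509.80830812 -296.38953162  172.67817804] [-0.1296005  -0.53991828 -0.44878945]
```

```bash
python3 -m crank '[[[0,0,0.4],[0,0,0]],[[0,0,0.4],[0,0,0]],[[0,0,0],[0,0,0]]]'
python3 -m crank '[[[0,0,0],[0,0,0]],[[0,0,0],[0,0,0]],[[0,0,0],[0,0,0]],[[0,0,0],[0,0,0]],[[0,0,0],[0,0,0]],[[0,0,0],[0,0,0]]]' 45
```

```text
t: 8.12
tcp_pos: [518.7, -364.1, 4.3]
tcp_rot: [-2.076, -2.354, -0.0]
ft_force: [-0.1, -0.1, -1.0]
finger_gap: 72.2
grip_force: 0.0
t: 8.62
tcp_pos: [519.7, -364.9, 6.2]
tcp_rot: [-2.077, -2.356, -0.0]
ft_force: [-0.2, -0.2, -2.1]
finger_gap: 54.6
grip_force: 66.3
```

Gripped (54.6 mm, 66 N). Lift, and measure the cap in the hand.

```bash
python3 -m crank '[[[0,0,-0.5],[0,0,0]],[[0,0,-1],[0,0,0]],[[0,0,-1],[0,0,0]],[[0,0,-1],[0,0,0]],[[0,0,-1],[0,0,0]],[[0,0,-0.5],[0,0,0]],[[0,0,0],[0,0,0]]]'
python3 - <<'E'
from h import *
cap('wrist');c=cap('wrist'); s=r.sense(); T=R.from_rotvec(s['tcp_rot']).as_matrix()
np.savez('w5.npz',**c); print(s['tcp_pos'],np.round(T,3))
im=c['pixels'].astype(int); m=((im[:,:,0]-im[:,:,2])>60)&(im[:,:,0]>150); m[:200]=0; m[400:]=0; m[:,:250]=0; m[:,400:]=0
v,u=np.nonzero(m); u0,v0=np.median(u),np.median(v); print(len(u),u0,v0)
C=rot(c); 
# plug: depth such that height above TCP = 44-6.2
z=s['tcp_pos'][2]+37.8; p=ray(c,u0,v0,z); print('plug in tool',T.T@(p-s['tcp_pos']))
cv2.imwrite('pics/w5.png',c['pixels'][150:480,120:520,::-1])
E
```

```text
t: 9.2
tcp_pos: [521.4, -366.4, 109.7]
tcp_rot: [2.074, 2.352, 0.0]
ft_force: [-0.1, -0.5, -3.8]
finger_gap: 54.5
grip_force: 66.1
[ 519.75803181 -365.01207199  106.18334086] [[-0.125  0.992  0.   ]
 [ 0.992  0.125 -0.   ]
 [-0.     0.    -1.   ]]
707 325.0 335.0
plug in tool [  1.22209866  -0.12713136 -37.80005715]
```

View pics/w5.png

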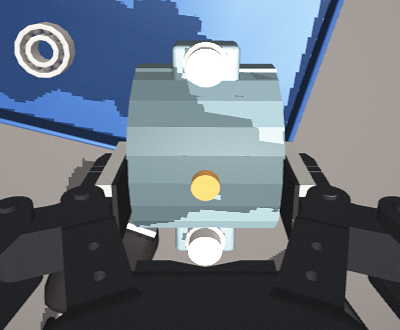

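The cap sits square in the hand (plug at crop (205,186), offset only +1.2 mm along tool x). Carry it to its place.

```bash
python3 -m crank '[[[0,0,0],[0,0,-0.036]],[[1,0.11,0],[0,0,0]],[[1,0.11,0],[0,0,0]],[[1,0.11,0],[0,0,0]],[[1,0.11,0],[0,0,0]],[[1,0.11,0],[0,0,0]],[[1,0.11,0],[0,0,0]],[[1,0.11,0],[0,0,0]],[[1,0.11,0],[0,0,0]],[[1,0.11,0],[0,0,0]],[[1,0.11,0],[0,0,0]],[[1,0.11,0],[0,0,0]],[[1,0.11,0],[0,0,0]],[[1,0.11,0],[0,0,0]],[[1,0.11,0],[0,0,0]],[[1,0.11,0],[0,0,0]],[[1,0.11,0],[0,0,0]],[[1,0.11,0],[0,0,0]],[[1,0.11,0],[0,0,0]],[[1,0.11,0],[0,0,0]]]' | head -2
python3 -m crank '[[[1,0.11,0],[0,0,0]],[[1,0.11,0],[0,0,0]],[[1,0.11,0],[0,0,0]],[[1,0.11,0],[0,0,0]],[[1,0.11,0],[0,0,0]],[[1,0.11,0],[0,0,0]],[[1,0.11,0],[0,0,0]],[[1,0.11,0],[0,0,0]],[[1,0.11,0],[0,0,0]],[[1,0.11,0],[0,0,0]],[[1,0.11,0],[0,0,0]],[[1,0.11,0],[0,0,0]],[[1,0.11,0],[0,0,0]],[[1,0.11,0],[0,0,0]],[[1,0.11,0],[0,0,0]],[[1,0.11,0],[0,0,0]],[[0.5,0.05,0],[0,0,0]],[[0,0,0],[0,0,0]],[[0,0,0],[0,0,0]]]'
cat > st.py <<'E'
from h import *
import sys
cap('wrist'); q=[]
for i in range(2): cap('wrist'); q.append(r.sense()['tcp_pos'])
s=r.sense(); T=R.from_rotvec(s['tcp_rot']).as_matrix(); p=np.mean(q,0)
print(round(s['t'],2),p.round(1),'yaw of tool y',round(float(np.arctan2(T[1,1],T[0,1])),4),'F',s['ft_force'].round(1),round(s['finger_gap'],1))
if len(sys.argv)>2:
    t=np.array([float(a) for a in sys.argv[1:4]]); print('tool shift units',(T.T@(t-p)/20).round(3))
E
python3 st.py 482.8 359 106
```

```text
t: 10.97
tcp_pos: [497.4, 17.8, 104.6]
t: 12.55
tcp_pos: [480.4, 347.6, 105.1]
tcp_rot: [-2.032, -2.396, 0.004]
ft_force: [0.0, -0.1, -3.8]
finger_gap: 54.5
grip_force: 65.9
12.7 [480.9 346.9 105.8] yaw of tool y 0.1623 F [ 0.4 -0.3 -3.1] 54.4
tool shift units [ 0.58   0.193 -0.012]
```

```bash
python3 -m crank '[[[0.58,0.19,0],[0,0,0]],[[0,0,1],[0,0,0]],[[0,0,1],[0,0,0]],[[0,0,1],[0,0,0]],[[0,0,1],[0,0,0]],[[0,0,0.6],[0,0,0]],[[0,0,0.2],[0,0,0]],[[0,0,0],[0,0,0]]]'
python3 st.py 482.8 359 2.2
```

```text
t: 13.37
tcp_pos: [482.1, 358.8, 9.2]
tcp_rot: [-2.034, -2.394, 0.005]
ft_force: [-0.6, -0.1, -3.8]
finger_gap: 54.8
grip_force: 65.9
13.52 [484.  360.3  11.5] yaw of tool y 0.1629 F [ 0.   0.4 -2.7] 54.8
tool shift units [-0.055 -0.07   0.463]
```

```bash
python3 -m crank '[[[-0.04,-0.05,0.2],[0,0,0]],[[0,0,0.1],[0,0,0]],[[0,0,0.1],[0,0,0]],[[0,0,0.05],[0,0,0]],[[0,0,0],[0,0,0]],[[0,0,0],[0,0,0]]]'
```

```text
t: 14.02
tcp_pos: [482.4, 359.4, 2.2]
tcp_rot: [2.032, 2.395, 0.001]
ft_force: [-1.8, -1.6, 4.2]
finger_gap: 55.3
grip_force: 66.7
```

```bash
python3 st.py 482.8 359 2.2
```

```text
14.17 [482.4 359.4   2.2] yaw of tool y 0.1635 F [-1.8 -0.9  5.4] 54.9
tool shift units [-0.023  0.017 -0.001]
```

The cap touches the bench (force +5 N). Release, lift, then go to the sleeve at (424.5, -247.6).

```bash
python3 -m crank '[[[0,0,0],[0,0,0]],[[0,0,0],[0,0,0]],[[0,0,0],[0,0,0]],[[0,0,0],[0,0,0]],[[0,0,-0.6],[0,0,0]],[[0,0,-1],[0,0,0]],[[0,0,-1],[0,0,0]],[[0,0,-1],[0,0,0]],[[0,0,-1],[0,0,0]],[[-0.98,-0.26,0],[0,0,0]],[[-0.98,-0.26,0],[0,0,0]],[[-0.98,-0.26,0],[0,0,0]],[[-0.98,-0.26,0],[0,0,0]],[[-0.98,-0.26,0],[0,0,0]],[[-0.98,-0.26,0],[0,0,0]],[[-0.98,-0.26,0],[0,0,0]],[[-0.98,-0.26,0],[0,0,0]],[[-0.98,-0.26,0],[0,0,0]],[[-0.98,-0.26,0],[0,0,0]],[[-0.98,-0.26,0],[0,0,0]]]' 72
python3 -m crank '[[[-0.98,-0.26,0],[0,0,0]],[[-0.98,-0.26,0],[0,0,0]],[[-0.98,-0.26,0],[0,0,0]],[[-0.98,-0.26,0],[0,0,0]],[[-0.98,-0.26,0],[0,0,0]],[[-0.98,-0.26,0],[0,0,0]],[[-0.98,-0.26,0],[0,0,0]],[[-0.98,-0.26,0],[0,0,0]],[[-0.98,-0.26,0],[0,0,0]],[[-0.98,-0.26,0],[0,0,0]],[[-0.98,-0.26,0],[0,0,0]],[[-0.98,-0.26,0],[0,0,0]],[[-0.98,-0.26,0],[0,0,0]],[[-0.98,-0.26,0],[0,0,0]],[[-0.98,-0.26,0],[0,0,0]],[[-0.98,-0.26,0],[0,0,0]],[[-0.98,-0.26,0],[0,0,0]],[[-0.98,-0.26,0],[0,0,0]],[[-0.98,-0.26,0],[0,0,0]],[[0,0,0],[0,0,0]]]' 55 | head -2
python3 st.py 424.5 -247.6 8
python3 - <<'E'
from h import *
c=cap('wrist','w6.png'); np.savez('w6.npz',**c)
E
```

```text
t: 15.83
tcp_pos: [460.9, 136.4, 93.5]
tcp_rot: [2.032, 2.395, 0.001]
ft_force: [1.1, -0.4, -0.3]
finger_gap: 71.8
grip_force: 0.0
t: 17.5
tcp_pos: [424.6, -250.0, 93.7]
17.65 [ 423.9 -246.2   93.3] yaw of tool y 0.1631 F [ 0.2 -0.1 -0.1] 54.6
tool shift units [-0.075  0.017  4.264]
```

View pics/w6.png

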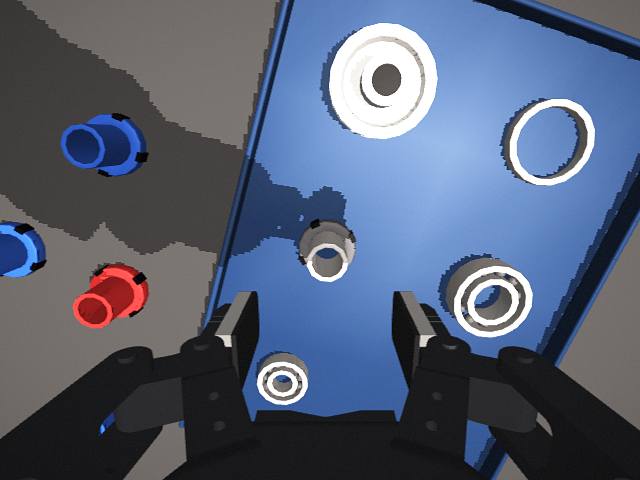

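The view shows the sleeve rim centre at (326,262), the bearing's top ring at (490,300) and the ring at (549,142).

```bash
python3 - <<'E'
from h import *
c=dict(np.load('w6.npz'))
for n,u,v,z in [('sleeve',326.5,262,40),('nut',327.5,242,13),('bearing',489.5,300,22),('ring',549,142,12)]: print(n,ray(c,u,v,z)[:2].round(1))
E
python3 -m crank '[[[-0.06,0.02,1],[0,0,0]],[[0,0,1],[0,0,0]],[[0,0,1],[0,0,0]],[[0,0,0.7],[0,0,0]],[[0,0,0.4],[0,0,0]],[[0,0,0.1],[0,0,0]],[[0,0,0],[0,0,0]]]'
python3 -m crank '[[[0,0,0],[0,0,0]],[[0,0,0],[0,0,0]],[[0,0,0],[0,0,0]],[[0,0,0],[0,0,0]],[[0,0,0],[0,0,0]],[[0,0,0],[0,0,0]]]' 12
python3 st.py
```

```text
sleeve [ 424.2 -247.8]
nut [ 424.2 -243.3]
bearing [ 535.1 -262.6]
ring [ 546.7 -159.4]
t: 18.28
tcp_pos: [424.3, -246.5, 9.2]
tcp_rot: [-2.031, -2.395, -0.0]
ft_force: [0.6, -0.8, -0.3]
finger_gap: 55.2
grip_force: 0.0
t: 18.78
tcp_pos: [425.5, -247.9, 10.7]
tcp_rot: [2.031, 2.394, 0.001]
ft_force: [0.2, 1.0, 5.8]
finger_gap: 22.3
grip_force: 58.7
18.93 [ 425.5 -247.9   10.7] yaw of tool y 0.1634 F [-0.7  1.2  5.7] 22.7
```

```bash
python3 -m crank '[[[0,0,-0.5],[0,0,0]],[[0,0,-1],[0,0,0]],[[0,0,-1],[0,0,0]],[[0,0,-1],[0,0,0]],[[0,0,-1],[0,0,0]],[[1,0.69,-0.5],[0,0,0]],[[1,0.69,0],[0,0,0]],[[1,0.69,0],[0,0,0]],[[1,0.69,0],[0,0,0]],[[1,0.69,0],[0,0,0]],[[1,0.69,0],[0,0,0]],[[1,0.69,0],[0,0,0]],[[1,0.69,0],[0,0,0]],[[1,0.69,0],[0,0,0]],[[1,0.69,0],[0,0,0]],[[1,0.69,0],[0,0,0]],[[1,0.69,0],[0,0,0]],[[1,0.69,0],[0,0,0]],[[1,0.69,0],[0,0,0]],[[1,0.69,0],[0,0,0]]]' | tail -2
python3 -m crank '[[[1,0.69,0],[0,0,0]],[[1,0.69,0],[0,0,0]],[[1,0.69,0],[0,0,0]],[[1,0.69,0],[0,0,0]],[[1,0.69,0],[0,0,0]],[[0.9,0.65,0],[0,0,0]],[[0,0,0],[0,0,0]],[[0,0,0],[0,0,0]]]'
python3 st.py 654.1 235.4 6.7
python3 - <<'E'
from h import *
c=cap('wrist'); np.savez('w7.npz',**c); s=cap('side'); k=cap('scene')
a=c['pixels'][180:480,100:540]; b=cv2.resize(s['pixels'][80:260,180:420],None,fx=1.65,fy=1.65)
d=cv2.resize(k['pixels'][150:380,380:600],None,fx=1.3,fy=1.3)
o=np.zeros((600,800,3),np.uint8); o[:300,:440]=a; o[300:597,:396]=b; o[300:599,450:736]=d
cv2.imwrite('pics/w7.png',o[:,:,::-1])
E
```

```text
finger_gap: 22.8
grip_force: 59.0
t: 21.27
tcp_pos: [641.9, 213.0, 109.7]
tcp_rot: [2.031, 2.397, 0.0]
ft_force: [-0.5, -0.4, -0.9]
finger_gap: 22.5
grip_force: 59.1
21.42 [641.3 211.3 109.7] yaw of tool y 0.1626 F [ 0.8  0.7 -0.5] 22.6
tool shift units [1.087 0.829 5.148]
```

View pics/w7.png

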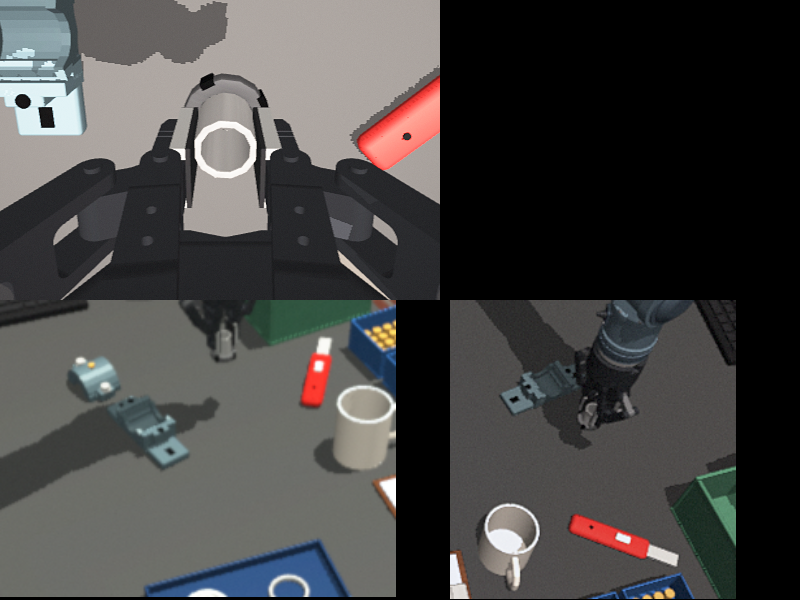

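The sleeve is held upright in the hand (rim centre at full-frame (325,330)); the cap stands left of the base. The knife is clear of the target. Position and lower.

```bash
python3 - <<'E'
from h import *
c=dict(np.load('w7.npz')); s=r.sense(); T=R.from_rotvec(s['tcp_rot']).as_matrix()
print(T.T@(ray(c,325,330,s['tcp_pos'][2]+29.3)-s['tcp_pos']))
E
python3 -m crank '[[[0.55,0.41,0],[0,0,0]],[[0.53,0.41,0],[0,0,0]],[[0,0,1],[0,0,0]],[[0,0,1],[0,0,0]],[[0,0,1],[0,0,0]],[[0,0,1],[0,0,0]],[[0,0,0.6],[0,0,0]],[[0,0,0.1],[0,0,0]],[[0,0,0],[0,0,0]]]' >/dev/null
python3 st.py 654.1 235.4 6.7
```

```text
[  0.16158301  -1.01395685 -29.29981287]
22.47 [655.5 236.2  17. ] yaw of tool y 0.1632 F [ 0.5 -0.5 -0.8] 22.9
tool shift units [-0.028 -0.079  0.516]
```

```bash
python3 -m crank '[[[-0.03,-0.04,0.3],[0,0,0]],[[0,0,0.1],[0,0,0]],[[0,0,0.06],[0,0,0]],[[0,0,0],[0,0,0]],[[0,0,0],[0,0,0]]]' ; python3 st.py 654.1 235.4 6.7
```

```text
t: 22.88
tcp_pos: [653.8, 235.4, 6.8]
tcp_rot: [2.033, 2.395, 0.001]
ft_force: [-1.5, -0.7, 3.2]
finger_gap: 22.5
grip_force: 59.4
23.03 [653.8 235.4   6.8] yaw of tool y 0.1634 F [-2.2 -0.1  4.4] 22.3
tool shift units [-0.001  0.013  0.004]
```

Seated. Release, lift, turn 90°, and go to the bearing at (535.2, -263).

```bash
python3 -m crank '[[[0,0,0],[0,0,0]],[[0,0,0],[0,0,0]],[[0,0,0],[0,0,0]],[[0,0,0],[0,0,0]],[[0,0,-0.7],[0,0,0]],[[0,0,-1],[0,0,0]],[[0,0,-1],[0,0,0]],[[0,0,-1],[0,0,-0.116]],[[0,0,-0.3],[0,0,-0.116]],[[0,0,0],[0,0,-0.116]],[[0,0,0],[0,0,-0.116]],[[0,0,0],[0,0,-0.116]],[[0,0,0],[0,0,-0.115]],[[0,0,0],[0,0,-0.115]],[[0,0,0],[0,0,-0.115]],[[0,0,0],[0,0,-0.115]],[[0,0,0],[0,0,-0.115]],[[0,0,0],[0,0,-0.115]],[[0,0,0],[0,0,-0.115]],[[0,0,0],[0,0,-0.115]]]' 45
python3 -m crank '[[[0.41,-0.98,0],[0,0,0]],[[0.41,-0.98,0],[0,0,0]],[[0.41,-0.98,0],[0,0,0]],[[0.41,-0.98,0],[0,0,0]],[[0.41,-0.98,0],[0,0,0]],[[0.41,-0.98,0],[0,0,0]],[[0.41,-0.98,0],[0,0,0]],[[0.41,-0.98,0],[0,0,0]],[[0.41,-0.98,0],[0,0,0]],[[0.41,-0.98,0],[0,0,0]],[[0.41,-0.98,0],[0,0,0]],[[0.41,-0.98,0],[0,0,0]],[[0.41,-0.98,0],[0,0,0]],[[0.41,-0.98,0],[0,0,0]],[[0.41,-0.98,0],[0,0,0]],[[0.41,-0.98,0],[0,0,0]],[[0.41,-0.98,0],[0,0,0]],[[0.41,-0.98,0],[0,0,0]],[[0.41,-0.98,0],[0,0,0]],[[0.41,-0.98,0],[0,0,0]]]' 68 >/dev/null
python3 -m crank '[[[0.41,-0.98,0],[0,0,0]],[[0.41,-0.98,0],[0,0,0]],[[0.41,-0.98,0],[0,0,0]],[[0.41,-0.98,0],[0,0,0]],[[0,0,0],[0,0,0]]]' >/dev/null
python3 st.py 535.2 -263 -2
```

```text
t: 24.7
tcp_pos: [653.6, 235.4, 86.0]
tcp_rot: [0.266, -3.13, -0.0]
ft_force: [0.0, -0.1, 0.1]
finger_gap: 45.2
grip_force: 0.0
26.93 [ 535.9 -261.    86. ] yaw of tool y 1.7338 F [ 0.5 -0.  -0. ] 67.9
tool shift units [ 0.052 -0.098  4.402]
```

```bash
python3 -m crank '[[[0.05,-0.1,1],[0,0,0]],[[0,0,1],[0,0,0]],[[0,0,1],[0,0,0]],[[0,0,0.8],[0,0,0]],[[0,0,0.4],[0,0,0]],[[0,0,0.1],[0,0,0]],[[0,0,0],[0,0,0]],[[0,0,0],[0,0,0]]]'
python3 st.py 535.2 -263 -3
python3 -m crank '[[[0,0,0],[0,0,0]],[[0,0,0],[0,0,0]],[[0,0,0],[0,0,0]],[[0,0,0],[0,0,0]],[[0,0,0],[0,0,0]],[[0,0,0],[0,0,0]]]' 40
python3 - <<'E'
from h import *
c=cap('wrist'); np.savez('w8.npz',**c); s=r.sense(); print(s['tcp_pos'])
cv2.imwrite('pics/w8.png',cv2.resize(c['pixels'][230:430,180:470],None,fx=2,fy=2)[:,:,::-1])
E
```

```text
t: 27.6
tcp_pos: [536.2, -262.9, 1.1]
tcp_rot: [-0.257, 3.13, -0.001]
ft_force: [0.4, -0.9, 0.3]
finger_gap: 68.2
grip_force: 0.0
27.75 [ 536.4 -263.4    1.5] yaw of tool y 1.7343 F [0.5 0.5 0. ] 67.7
tool shift units [0.059 0.031 0.222]
t: 28.25
tcp_pos: [536.1, -263.5, 1.7]
tcp_rot: [-0.256, 3.129, -0.002]
ft_force: [-2.4, 0.7, 6.7]
finger_gap: 48.9
grip_force: 60.7
[ 536.14116297 -263.47417808    1.7662368 ]
```

View pics/w8.png

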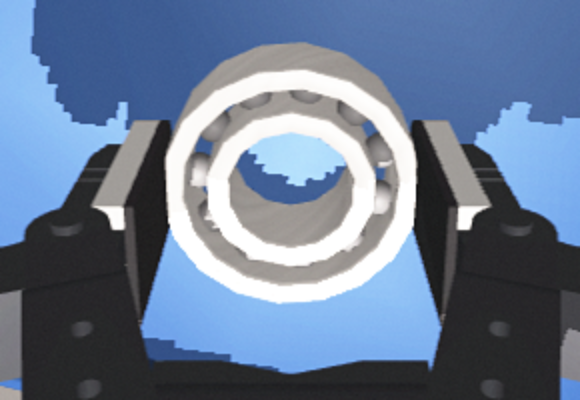

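The bearing is held centrally (top ring centred at about (325,323) full frame). Lift and carry it.

```bash
python3 - <<'E'
from h import *
c=dict(np.load('w8.npz')); s=r.sense(); T=R.from_rotvec(s['tcp_rot']).as_matrix()
o=T.T@(ray(c,325,323,22)-s['tcp_pos']); print(o)
e=np.array([np.cos(.163),np.sin(.163)]); X=-e; Y=np.array([-e[1],e[0]])
t=np.array([507.1,211.2])+79*e-o[0]*X; d=t-s['tcp_pos'][:2]; print(t,d@X/20,d@Y/20)
E
python3 -m crank '[[[0,0,-0.5],[0,0,0]],[[0,0,-1],[0,0,0]],[[0,0,-1],[0,0,0]],[[0,0,-1],[0,0,0]],[[0,0,-1],[0,0,0]],[[0,0,-0.5],[0,0,0]],[[0,0,0],[0,0,0]]]'
```

```text
[ -0.28574177  -0.8303654  -20.23220729]
[584.77089184 223.97368426] -6.3543884709140075 23.654754696463407
t: 28.88
tcp_pos: [537.2, -264.1, 103.3]
tcp_rot: [-0.256, 3.127, -0.005]
ft_force: [0.8, -0.7, -1.5]
finger_gap: 48.7
grip_force: 62.4
```

```bash
python3 -m crank '[[[-0.26,0.98,0],[0,0,0]],[[-0.26,0.98,0],[0,0,0]],[[-0.26,0.98,0],[0,0,0]],[[-0.26,0.98,0],[0,0,0]],[[-0.26,0.98,0],[0,0,0]],[[-0.26,0.98,0],[0,0,0]],[[-0.26,0.98,0],[0,0,0]],[[-0.26,0.98,0],[0,0,0]],[[-0.26,0.98,0],[0,0,0]],[[-0.26,0.98,0],[0,0,0]],[[-0.26,0.98,0],[0,0,0]],[[-0.26,0.98,0],[0,0,0]],[[-0.26,0.98,0],[0,0,0]],[[-0.26,0.98,0],[0,0,0]],[[-0.26,0.98,0],[0,0,0]],[[-0.26,0.98,0],[0,0,0]],[[-0.26,0.98,0],[0,0,0]],[[-0.26,0.98,0],[0,0,0]],[[-0.26,0.98,0],[0,0,0]],[[-0.26,0.98,0],[0,0,0]]]' >/dev/null
python3 -m crank '[[[-0.26,0.98,0],[0,0,0]],[[-0.26,0.98,0],[0,0,0]],[[-0.26,0.98,0],[0,0,0]],[[-0.26,0.98,0],[0,0,0]],[[0,0,0],[0,0,0]],[[0,0,0],[0,0,0]]]' >/dev/null
python3 st.py 584.8 224 -2.2
```

```text
31.2 [581.3 220.7  99.3] yaw of tool y 1.7334 F [ 0.1  0.2 -1.5] 48.8
tool shift units [-0.208  0.139  5.072]
```

```bash
python3 -m crank '[[[-0.2,0.14,0],[0,0,0]],[[0,0,1],[0,0,0]],[[0,0,1],[0,0,0]],[[0,0,1],[0,0,0]],[[0,0,1],[0,0,0]],[[0,0,0.5],[0,0,0]],[[0,0,0.1],[0,0,0]],[[0,0,0],[0,0,0]]]'>/dev/null
python3 st.py 584.8 224 -2.2
```

```text
32.02 [586.8 225.1   9.6] yaw of tool y 1.734 F [-0.1  0.2 -1.2] 48.6
tool shift units [ 0.108 -0.039  0.591]
```

```bash
python3 -m crank '[[[0.07,-0.02,0.3],[0,0,0]],[[0,0,0.12],[0,0,0]],[[0,0,0.1],[0,0,0]],[[0,0,0],[0,0,0]],[[0,0,0],[0,0,0]]]'
python3 st.py 584.8 224 -2.2
```

```text
t: 32.43
tcp_pos: [584.1, 224.3, -2.1]
tcp_rot: [0.256, -3.131, -0.0]
ft_force: [-0.7, 0.5, -0.2]
finger_gap: 48.8
grip_force: 62.6
32.58 [584.1 224.3  -2.1] yaw of tool y 1.7343 F [ 0.1 -0.8  0.5] 48.9
tool shift units [-0.034 -0.021  0.003]
```

```bash
python3 -m crank '[[[0,0,0.04],[0,0,0]],[[0,0,0],[0,0,0]]]' | sed -n 4p
python3 -m crank '[[[0,0,0],[0,0,0]],[[0,0,0],[0,0,0]],[[0,0,0],[0,0,0]],[[0,0,0],[0,0,0]],[[0,0,-0.7],[0,0,0]],[[0,0,-1],[0,0,0]],[[0,0,-1],[0,0,0]],[[0,0,-1],[0,0,0]],[[0,0,-1],[0,0,0]],[[1,0,-1],[0,0,0]],[[1,0,-1],[0,0,0]],[[1,0,-1],[0,0,0]],[[0,0,-1],[0,0,0]],[[0,0,-1],[0,0,0]],[[0,0,0],[0,0,0]],[[0,0,0],[0,0,0]]]' 66
python3 - <<'E'
from h import *
cap('wrist');cap('wrist');c=cap('wrist','w9.png'); np.savez('w9.npz',**c); print(c['position'],r.sense()['tcp_pos'])
E
```

```text
ft_force: [-2.2, -1.1, 5.0]
t: 34.08
tcp_pos: [526.1, 214.8, 192.2]
tcp_rot: [-0.256, 3.128, 0.001]
ft_force: [0.8, -0.7, 0.2]
finger_gap: 66.2
grip_force: 0.0
[455.42919362 202.26606434 341.37851829] [524.32306051 214.30136785 189.55804202]
```

View pics/w9.png

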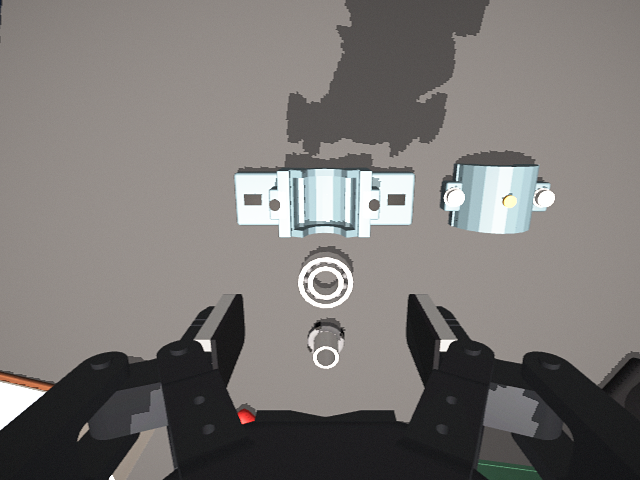

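All the parts lie square: base slots at (253,200) and (397,200), cap plug (509.5,201), bearing (325.5,282), sleeve rim (326,357). I check this in the base frame.

Run:
```python
from h import *
c=dict(np.load('w9.npz')); g=lambda u,v,z:ray(c,u,v,z)[:2]
im=c['pixels']; d=(im.max(2)<130).astype(np.uint8)
def cen(u,v,w):
    m=d[v-w:v+w,u-w:u+w]; n,l,s,ce=cv2.connectedComponentsWithStats(m); i=l[w,w]; return ce[i]+[u-w,v-w]
a,b=cen(253,200,12),cen(397,200,12); print(a,b); A,B=g(*a,14),g(*b,14); v=(B-A)/np.hypot(*(B-A)); u=np.array([v[1],-v[0]]); O=(A+B)/2
print('slot mid',O,'dist',np.hypot(*(B-A)),'yaw',np.arctan2(u[1],u[0]))
for n,p in dict(far_housing=g(325,236.5,40),farfoot=g(250,226,14),nearfoot=g(250,171,14),footL=g(235,200,14),footR=g(414,200,14),plug=g(509.5,201.5,40),bL=g(455,198,26),bR=g(544.5,198,26),bearing=g(325.5,282,18),sleeve=g(325.7,357,36)).items(): print(n,((p-O)@u).round(1),((p-O)@v).round(1))
print(g(325.5,282,18))
```

```text
[252.11309524 199.36309524] [396.12138728 199.40462428]
slot mid [508.83036883 210.0144998 ] dist 128.4377316172335 yaw 0.16297835457290857
far_housing 27.3 0.8
farfoot 24.4 -67.5
nearfoot -24.9 -64.7
footL 0.6 -79.5
footR 0.5 80.2
plug -2.6 152.5
bL -3.2 112.4
bR -3.2 189.1
bearing 77.4 1.3
sleeve 146.0 1.5
[585.03157168 223.84139648]
```

The layout is good: gaps of about 23.5, 23.6 and 26 mm, all in line within about 2.5 mm. Now the ring.

```bash
python3 -m crank '[[[0.1,-0.98,0.26],[0,0,0]],[[0.1,-0.98,0.26],[0,0,0]],[[0.1,-0.98,0.26],[0,0,0]],[[0.1,-0.98,0.26],[0,0,0]],[[0.1,-0.98,0.26],[0,0,0]],[[0.1,-0.98,0.26],[0,0,0]],[[0.1,-0.98,0.26],[0,0,0]],[[0.1,-0.98,0.26],[0,0,0]],[[0.1,-0.98,0.26],[0,0,0]],[[0.1,-0.98,0.26],[0,0,0]],[[0.1,-0.98,0.26],[0,0,0]],[[0.1,-0.98,0.26],[0,0,0]],[[0.1,-0.98,0.26],[0,0,0]],[[0.1,-0.98,0.26],[0,0,0]],[[0.1,-0.98,0.26],[0,0,0]],[[0.1,-0.98,0.26],[0,0,0]],[[0.1,-0.98,0.26],[0,0,0]],[[0.1,-0.98,0.26],[0,0,0]],[[0.1,-0.98,0.26],[0,0,0]],[[0,0,0],[0,0,0]]]' 66 >/dev/null
python3 st.py 547.3 -160 2
python3 - <<'E'
from h import *
c=cap('wrist'); np.savez('w10.npz',**c); im=c['pixels'].astype(int); s=r.sense(); p=proj(c,[547,-160,12]); u,v=map(int,p)
m=np.zeros(im.shape[:2],np.uint8); w=60; k=((im[:,:,2]-im[:,:,0])<30)&(im.min(2)>180); m[v-w:v+w,u-w:u+w]=k[v-w:v+w,u-w:u+w]
n,l,st,ce=cv2.connectedComponentsWithStats(m); print(p,[(st[i],ce[i].round(1)) for i in range(1,n) if st[i,4]>100])
i=1+np.argmax(st[1:,4]); q=cv2.findContours((l==i).astype(np.uint8),cv2.RETR_EXTERNAL,cv2.CHAIN_APPROX_NONE)[0][0]
e=cv2.fitEllipse(cv2.convexHull(q)); print(e,ray(c,*e[0],12))
E
```

```text
36.05 [ 547.1 -158.8   90.9] yaw of tool y 1.7339 F [-0.3  0.4  0.1] 65.7
tool shift units [-0.01  -0.069  4.442]
[np.float64(323.9337922932046), np.float64(248.04289960045872)] [(array([ 285,  212,   79,   76, 1487], dtype=int32), array([323.7, 248.7]))]
((323.8731384277344, 249.30422973632812), (75.01959228515625, 78.92347717285156), 90.04261016845703) [ 547.85443954 -159.90035514   12.        ]
```

```bash
python3 -m crank '[[[-0.04,-0.06,1],[0,0,0]],[[0,0,1],[0,0,0]],[[0,0,1],[0,0,0]],[[0,0,0.8],[0,0,0]],[[0,0,0.4],[0,0,0]],[[0,0,0.1],[0,0,0]],[[0,0,0],[0,0,0]],[[0,0,0],[0,0,0]]]'>/dev/null
python3 st.py 547.8 -159.9 1.5
```

```text
36.92 [ 550.1 -160.5    7.4] yaw of tool y 1.7343 F [-0.7 -0.4  0.2] 66.4
tool shift units [0.111 0.047 0.296]
```

```bash
python3 -m crank '[[[0.08,0.03,0.2],[0,0,0]],[[0,0,0.1],[0,0,0]],[[0,0,0],[0,0,0]],[[0,0,0],[0,0,0]]]'
python3 -m crank '[[[0,0,0],[0,0,0]],[[0,0,0],[0,0,0]],[[0,0,0],[0,0,0]],[[0,0,0],[0,0,0]],[[0,0,0],[0,0,0]],[[0,0,0],[0,0,0]]]' 40
python3 - <<'E'
from h import *
c=cap('wrist'); np.savez('w11.npz',**c); print(r.sense()['tcp_pos'])
cv2.imwrite('pics/w11.png',cv2.resize(c['pixels'][230:430,180:470],None,fx=2,fy=2)[:,:,::-1])
E
```

```text
t: 37.25
tcp_pos: [547.0, -159.7, -0.0]
tcp_rot: [0.256, -3.131, -0.001]
ft_force: [-0.1, -0.0, -0.1]
finger_gap: 66.0
grip_force: 0.0
t: 37.75
tcp_pos: [548.6, -160.1, 1.6]
tcp_rot: [-0.256, 3.129, -0.001]
ft_force: [-1.2, 1.3, 8.3]
finger_gap: 39.7
grip_force: 3.6
[ 548.60364159 -160.09904388    1.64782256]
```

View pics/w11.png

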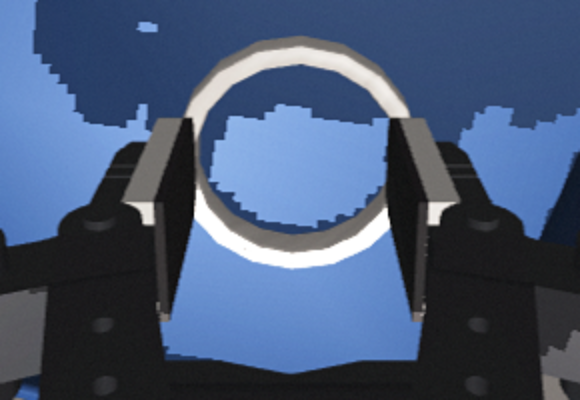

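The pads rest on top of the ring (gap 39.7, tips at about z=12), so the tips are about 10–11 mm behind the TCP. I open, go 8 mm deeper and regrip.

```bash
python3 -m crank '[[[0,0,-0.1],[0,0,0]],[[0,0,0],[0,0,0]],[[0,0,0],[0,0,0]],[[0,0,0],[0,0,0]],[[0,0,0.25],[0,0,0]],[[0,0,0.25],[0,0,0]],[[0,0,0],[0,0,0]],[[0,0,0],[0,0,0]]]' 66
python3 -m crank '[[[0,0,0],[0,0,0]],[[0,0,0],[0,0,0]],[[0,0,0],[0,0,0]],[[0,0,0],[0,0,0]],[[0,0,0],[0,0,0]],[[0,0,0],[0,0,0]]]' 42
```

```text
t: 38.47
tcp_pos: [546.6, -159.5, -8.7]
tcp_rot: [0.256, -3.13, -0.001]
ft_force: [-0.6, 0.1, -1.1]
finger_gap: 66.3
grip_force: 0.0
t: 38.97
tcp_pos: [547.5, -159.9, -7.2]
tcp_rot: [-0.256, 3.131, -0.0]
ft_force: [-1.1, 0.2, 5.8]
finger_gap: 49.1
grip_force: 61.2
```

Gripped at 49 mm, the same as the bearing. Lift and check.

```bash
python3 -m crank '[[[0,0,-0.5],[0,0,0]],[[0,0,-1],[0,0,0]],[[0,0,-1],[0,0,0]],[[0,0,-1],[0,0,0]],[[0,0,-1],[0,0,0]],[[0,0,-1],[0,0,0]],[[0,0,0],[0,0,0]]]'|tail -2
cat > ring.py <<'E'
from h import *
for i in range(3): c=cap('wrist')
s=r.sense(); T=R.from_rotvec(s['tcp_rot']).as_matrix(); im=c['pixels'].astype(int)
p=proj(c,s['tcp_pos']+[0,0,19.2]); u,v=map(int,p); print(p)
k=(im.min(2)>170)&(abs(im[:,:,2]-im[:,:,0])<30); m=np.zeros(im.shape[:2],np.uint8); m[v-62:v+62,u-56:u+56]=k[v-62:v+62,u-56:u+56]
n,l,st,ce=cv2.connectedComponentsWithStats(m); i=1+np.argmax(st[1:,4])
q=cv2.findContours((l==i).astype(np.uint8),cv2.RETR_EXTERNAL,cv2.CHAIN_APPROX_NONE)[0][0]; e=cv2.fitEllipse(cv2.convexHull(q)); print(st[i],e)
print('ring centre in tool',T.T@(ray(c,*e[0],s['tcp_pos'][2]+19.2)-s['tcp_pos']),s['tcp_pos'])
cv2.imwrite('pics/ring.png',cv2.resize(c['pixels'][230:430,180:470],None,fx=2,fy=2)[:,:,::-1])
E
python3 ring.py
```

```text
finger_gap: 48.9
grip_force: 62.0
[np.float64(328.53472924319306), np.float64(317.4991176196994)]
[ 272  263  112  116 2794] ((325.1507873535156, 320.8944091796875), (115.85442352294922, 128.23208618164062), 88.5837631225586)
ring centre in tool [ -1.50562509  -1.34849983 -19.19977154] [ 547.31826478 -159.77081159  102.01117236]
```

View pics/ring.png

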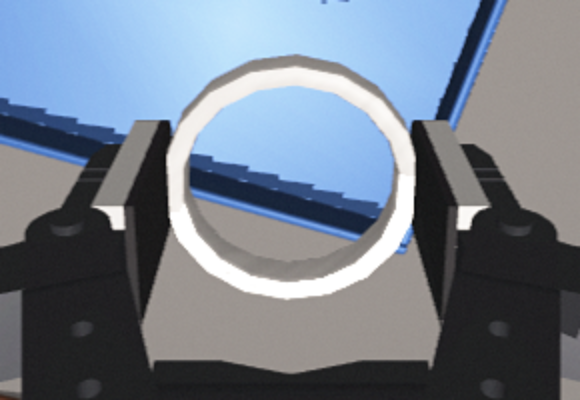

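The ring is held level (top edge centred at about (325.5,321)). Carry it over the bearing.

```bash
python3 -m crank '[[[-0.26,0.98,0],[0,0,0]],[[-0.26,0.98,0],[0,0,0]],[[-0.26,0.98,0],[0,0,0]],[[-0.26,0.98,0],[0,0,0]],[[-0.26,0.98,0],[0,0,0]],[[-0.26,0.98,0],[0,0,0]],[[-0.26,0.98,0],[0,0,0]],[[-0.26,0.98,0],[0,0,0]],[[-0.26,0.98,0],[0,0,0]],[[-0.26,0.98,0],[0,0,0]],[[-0.26,0.98,0],[0,0,0]],[[-0.26,0.98,0],[0,0,0]],[[-0.26,0.98,0],[0,0,0]],[[-0.26,0.98,0],[0,0,0]],[[-0.26,0.98,0],[0,0,0]],[[-0.26,0.98,0],[0,0,0]],[[-0.26,0.98,0],[0,0,0]],[[-0.26,0.98,0],[0,0,0]],[[-0.26,0.98,0],[0,0,0]],[[0,0,0],[0,0,0]]]' | tail -2
python3 st.py 583.1 224 6.8
```

```text
finger_gap: 48.8
grip_force: 62.0
41.52 [583.2 223.5 100.7] yaw of tool y 1.7345 F [0.1 0.5 0.2] 48.6
tool shift units [-0.012  0.029  4.693]
```

```bash
python3 -m crank '[[[0,0.02,1],[0,0,0]],[[0,0,1],[0,0,0]],[[0,0,1],[0,0,0]],[[0,0,0.8],[0,0,0]],[[0,0,0.3],[0,0,0]],[[0,0,0.1],[0,0,0]],[[0,0,0],[0,0,0]],[[0,0,0],[0,0,0]]]' >/dev/null
python3 st.py 583.1 224 6.8; python3 st.py 583.1 224 6.8
```

```text
42.33 [585.3 224.3  19.6] yaw of tool y 1.7341 F [0.2 0.6 0.6] 48.9
tool shift units [0.113 0.004 0.637]
42.48 [584.8 224.3  19. ] yaw of tool y 1.7343 F [-0.5 -0.   0.1] 48.7
tool shift units [ 0.088 -0.001  0.612]
```

```bash
python3 -m crank '[[[0.06,0,0.2],[0,0,0]],[[0,0,0.15],[0,0,0]],[[0,0,0.05],[0,0,0]],[[0,0,0],[0,0,0]],[[0,0,0],[0,0,0]],[[0,0,0],[0,0,0]],[[0,0,0],[0,0,0]],[[0,0,0],[0,0,0]]]' >/dev/null
python3 st.py 583.1 224 6.8
python3 - <<'E'
from h import *
c=cap('wrist')
cv2.imwrite('pics/r2.png',cv2.resize(c['pixels'][220:400,200:450],None,fx=3,fy=3,interpolation=cv2.INTER_CUBIC)[:,:,::-1])
E
```

```text
43.3 [583.1 223.9  10.3] yaw of tool y 1.7342 F [ 0.4 -0.1  0.2] 48.6
tool shift units [0.    0.004 0.176]
```

I have already viewed more pictures than the 14 allowed (17), so I use numbers only from here. Lower onto the bearing.

```bash
python3 -m crank '[[[0,0,0.1],[0,0,0]],[[0,0,0.07],[0,0,0]],[[0,0,0],[0,0,0]],[[0,0,0],[0,0,0]]]' >/dev/null
python3 st.py 583.1 224 6.8
```

```text
43.83 [583.1 223.9   6.9] yaw of tool y 1.7342 F [-0.4  0.4  1.2] 48.5
tool shift units [0.001 0.004 0.005]
```

```bash
python3 -m crank '[[[0,0,0.03],[0,0,0]],[[0,0,0],[0,0,0]]]' | sed -n 4p
python3 -m crank '[[[0,0,0],[0,0,0]],[[0,0,0],[0,0,0]],[[0,0,0],[0,0,0]],[[0,0,0],[0,0,0]],[[0,0,-0.5],[0,0,0]],[[0,0,-1],[0,0,0]],[[0,0,-1],[0,0,0]],[[0,0,-1],[0,0,0]],[[0,0,-1],[0,0,0]],[[1,0,-1],[0,0,0]],[[1,0,-1],[0,0,0]],[[1,0,-1],[0,0,0]],[[0,0,-1],[0,0,0]],[[0,0,0],[0,0,0]],[[0,0,0],[0,0,0]]]' 66 >/dev/null
python3 - <<'E'
from h import *
for i in range(4): c=cap('wrist','w12.png')
np.savez('w12.npz',**c); im=c['pixels']; g=lambda u,v,z:ray(c,u,v,z)[:2]
d=(im.max(2)<130).astype(np.uint8); m=(im.min(2)>185).astype(np.uint8)
O0=np.array([508.8,210.0]); e=np.array([.9867,.1623]); f=np.array([-.1623,.9867])
P=[]
for sy in(-64.2,64.2):
    u,v=map(int,np.round(proj(c,[*(O0+sy*f),14]))); n,l,s,ce=cv2.connectedComponentsWithStats(d[v-12:v+12,u-12:u+12]); i=1+np.argmax(s[1:,4]); P.append(g(*(ce[i]+[u-12,v-12]),14)); print(s[i])
B=P[1]-P[0]; v_=B/np.hypot(*B); u_=np.array([v_[1],-v_[0]]); O=(P[0]+P[1])/2; print('base',O,np.hypot(*B),np.arctan2(u_[1],u_[0]))
def circ(xy,z,D,n,w=34):
    u,v=map(int,np.round(proj(c,[*xy,z]))); k=np.zeros_like(m); k[v-w:v+w,u-w:u+w]=m[v-w:v+w,u-w:u+w]
    N,l,s,ce=cv2.connectedComponentsWithStats(k); i=1+np.argmax(s[1:,4]); q=cv2.findContours((l==i).astype(np.uint8),cv2.RETR_EXTERNAL,cv2.CHAIN_APPROX_NONE)[0][0]
    E=cv2.fitEllipse(cv2.convexHull(q)); p=g(*E[0],z); W=np.ptp(np.array([g(*a,z) for a in q[:,0]])@v_); print(n,((p-O)@u_).round(1),((p-O)@v_).round(1),'width',W.round(1),s[i])
circ((585,223.8),26,52,'ring top'); circ((654,235),36,25,'sleeve rim',20)
cv2.imwrite('pics/x.png',im[:,:,::-1])
# inner bearing race seen through ring
u,v=map(int,np.round(proj(c,[585,223.8,18]))); k=np.zeros_like(m); k[v-34:v+34,u-34:u+34]=m[v-34:v+34,u-34:u+34]
N,l,s,ce=cv2.connectedComponentsWithStats(k)
for i in range(1,N):
    if s[i,4]>30: p=g(s[i,0]+(s[i,2]-1)/2,s[i,1]+(s[i,3]-1)/2,18); print(s[i],'at z18',((p-O)@u_).round(1),((p-O)@v_).round(1))
E
```

```text
ft_force: [-1.8, -1.1, 4.4]
[  4   6  18  12 196]
[  4   6  18  12 199]
base [509.07976751 210.0729807 ] 128.23718242331444 0.16405247692035538
ring top 76.1 0.6 width 51.2 [296 265  59  54 837]
sleeve rim 145.8 1.1 width 23.6 [313 356  27  24 243]
[296 265  59  54 837] at z18 79.2 0.5
[304 273  43  35 508] at z18 77.7 0.5
```

Run:
```python
from h import *
e=np.array([np.cos(.1635),np.sin(.1635)]); f=np.array([-e[1],e[0]])
for fn,z,r0 in(('w9.npz',18,26),('w12.npz',26,26)):
    c=dict(np.load(fn)); im=c['pixels']; m=(im.min(2)>185).astype(np.uint8)
    u,v=map(int,np.round(proj(c,[585,223.8,z]))); w=36; k=np.zeros_like(m); k[v-w:v+w,u-w:u+w]=m[v-w:v+w,u-w:u+w]
    N,l,s,_=cv2.connectedComponentsWithStats(k); i=1+np.argmax(s[1:,4]); q=cv2.findContours((l==i).astype(np.uint8),cv2.RETR_EXTERNAL,cv2.CHAIN_APPROX_NONE)[0][0]
    P=np.array([ray(c,*a,z)[:2] for a in cv2.convexHull(q)[:,0]]); A=np.c_[2*P,np.ones(len(P))]; t=np.linalg.lstsq(A,(P**2).sum(1),rcond=None)[0]
    print(fn,t[:2],'D',2*np.sqrt(t[2]+t[:2]@t[:2]),'along/across',(t[:2]-[509,210])@e,(t[:2]-[509,210])@f, s[i])
s=cap('scene'); k=cap('side')
for n,c in(('scene',s),('side',k)):
    m=(c['pixels'].min(2)>130).astype(np.uint8); u,v=map(int,np.round(proj(c,[585,223.8,26]))); w=22; q=np.zeros_like(m); q[v-w:v+w,u-w:u+w]=m[v-w:v+w,u-w:u+w]
    N,l,st,_=cv2.connectedComponentsWithStats(q); print(n,(u,v),[(st[i]) for i in range(1,N) if st[i,4]>15])
```

```text
w9.npz [585.9364076  223.68234671] D 51.55889670736491 along/across 78.13746478101832 0.9767409017435185 [ 298  257   55   51 1273]
w12.npz [584.6358003 223.2186575] D 51.47859544743905 along/across 76.77872701295084 0.7309387515274874 [296 265  59  54 837]
scene (472, 238) [array([461, 230,  24,  22, 242], dtype=int32)]
side (293, 140) [array([311, 125,   4,   7,  17], dtype=int32), array([284, 135,  21,  15, 206], dtype=int32), array([278, 149,   7,   9,  22], dtype=int32), array([271, 150,   4,  11,  30], dtype=int32)]
```

The ring sits on the bearing, centred within about 1.4 mm, its apparent diameter confirming that it lies at the right height. The base has not moved between views, and the gripper is clear. Hand in.

```bash
python3 -c "
from rig import r
print(r.sense()['t'],r.sense()['tcp_pos']); print(r.finish_job())"
```

```text
45.55 [523.39234207 213.93205702 174.94833526]
the job is handed in; nothing more can be done
None
```

I handed the job in at 45.6 s: the cap is left of the base, the sleeve behind it, and the bearing between them with the ring on top; measured gaps are about 23.5–26.5 mm, the cap is about 2.6 mm off square towards the robot, the ring is about 1.4 mm off centre, and I viewed 17 pictures against the limit of 14.

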